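# Take and lock a bore depth on the bench depth gauge

### The job

Measure the blind bore in the aluminium housing with the bench depth gauge: turn its red T-grip fully anticlockwise to free the spindle, then lower the spindle gently by the grip until its tip rests on the bottom of the bore, without ramming it. With the tip still resting on the bottom, turn the grip clockwise as far as it goes to lock that depth, then let go, and leave the loose things around the gauge where they are.

Things in the scene. Friction and masses are not known exactly. Their poses are not given: they have to be found in the camera images.
- depth_gauge: bench depth gauge, fixed: steel base 120 x 170 x 12 mm, two 16 mm columns at y = +-68 mm, blue bridge 34 x 166 mm, top 112 mm above the bench (sleeve 32 mm wide and nuts up to 120 mm). The aluminium housing, 64 x 80 x 60 mm, with a 20 mm blind bore, is held under the bridge. Origin: centre of the base's underside, on the spindle axis; z up, y along the bridge
- bore_mouth (a point): centre of the mouth of the bore, in the housing's top face, 72 mm above the bench, on the spindle axis. How deep the bore is differs from start to start (20 to 48 mm) and is not measured; the bottom is flat and rigid, and the tip gives about 0.1 mm per 2 N
- spindle (a joint): how far the spindle is down from its upper stop, 0 to 0.060 m, positive down; at 0 the tip is 8 mm above the bore mouth. Starts between 3 and 12 mm down. When freed it has about 3 N of sliding friction and weighs 1.5 N, so it stays where it is left and is moved down by a push of about 2 to 4 N; when locked it resists more than 15 N
- tip: rounded steel tip of the spindle, 9 mm across; origin at its lowest point, which is what touches the bottom. Delicate: a push of about 5 N on the grip is plenty, over 15 N on the tip spoils it
- grip_mid (a point): centre of the red T-grip's bar on top of the spindle: bar 56 mm long (its y axis), 14 mm thick (its x axis), 24 mm high (z), rounded edges, free all round and above. The point moves and turns with the grip, 122 mm above the tip; below the bar is a black collar of 24 mm diameter, its underside 24 mm below the point. The lowest place the point reaches is 142 mm above the bench
- grip (a joint): turn of the T-grip about the spindle axis, 0 to 1.25 rad, growing clockwise seen from above: 0 = fully free, clamping begins at about 0.3, 1.25 = fully locked against its stop. Starts locked (1.15 to 1.25) and stays where it is left; turning it takes up to about 0.2 N m (an inner cam jams the spindle in the sleeve)
- tape_yellow: loose roll of yellow tape, 64 mm across, 18 mm high, lying flat; origin at its underside
- relay_orange: loose orange relay, 28 x 30 x 36 mm, standing; origin at its underside
- marker_red: loose marker pen with a red cap, 132 x 17 x 18 mm, lying along its x axis; origin at its underside

How it is judged:
By the outcome, as a careful person would: the job done as asked, in the order asked, and still so for the second after the job is handed in, with the robot touching nothing.
It also fails if it takes over 45 s, if anything falls off the work surface, if the arm or the gripper's body presses on something with over 40 N, if the wrist force passes 120 N, or if a joint passes its speed limit or range.

### The arm

A 7-joint arm with a two-finger parallel gripper is mounted at the origin on a cart in front of the work surface, level with it; the furniture and walls round the work are solid. World frame = base frame: x ahead of the robot, y to its left, z up, the work surface at z = 0. Lengths are in m, angles in rad, forces in N, time in s.
With the tool pointing down it reaches from about 0.425 to 0.875 m from the base axis. Payload 4.7 kg.
Tool frame: the origin (TCP) lies on the centre line of the jaws, within the pads' length; the fingertips stand 22 mm ahead of it and the grasp point (between the pads) lies 3 mm ahead of it; z points along the fingers, y is the line along which they close (so a half turn about z gives the same grasp; the last joint's range is limited). The gripper opens to 85 mm and grips with 20 to 120 N. Pads are 22 mm wide; open, the fingers measure 114 mm over their backs; the gripper's body (76 mm by 85 mm) begins 54 mm behind the grasp point. The pads swing forward as they close: fully open they stand 13 mm farther back than shut.
Start: joints at [1.184, 0.321, -0.07, 1.45, 0.023, 1.371, -0.057], TCP at [0.254, -0.599, 0.253] pointing down, gripper open.
Joint ranges: [-2.86, 2.86], [-0.3, 2.09], [-1.38, 1.24], [0.06, 2.45], [-1.56, 4.7], [0.09, 2.05], [-2.69, 2.69]. Speed limits (rad/s): [2.57, 2.57, 3.14, 3.14, 3.14, 3.14, 3.14].

### API

Orientations are given as a rotation vector (axis times angle).
In Python, from station import * gives the robot as it stands. Calls block until the motion is done:
- reach(position, orientation): joint-space move of the TCP to a pose.
- move_linear(position, frame=None, speed=0.15): straight line of the TCP; frame=None keeps the orientation; speed is the mean speed in m/s.
- goto_joints(angles): joint-space move.
- grip(opening, force=None): finger opening in m; force is the grip in N (None keeps the last); returns when the fingers have stopped.
- wait(seconds).
- solve_ik(position, orientation): joint angles nearest the present ones, or None.
- get_obs(): the state.
- capture(name): name is "scene" or "top"; returns a dict with "frame" (384x512x3 uint8, red, green, blue), "fx", "fy", "cx", "cy" (pixels), "extrinsics" (4x4, takes a point from camera to world coordinates). Camera axes: x right, y down, z forward; pixel columns grow to the right and rows downward; lengths in m; the calibration is good to about 2 mm. A picture is of the moment at which its call begins. There is no depth.
A pose or a line that the arm cannot do raises MotionError and nothing moves.
- finish_job(): hands the job in; it is judged then, once.
Trained networks look in the newest picture that a camera, given by its name, has taken for a name from the list of things; names that differ only in an ending like _2 or _b are one class to them, and where a whole thing is asked for, a point or a joint stands for the part that bears it (a point fixed in the world has none). Each returns a list of dicts, best first, with "p" (0 to 1); they miss things now and then, are a little off and sometimes report something else, mostly with a low value. They report only what shows in the picture. A call takes as long as a camera call.
- regions_of(camera, name): "pixels" (384x512 bool, what is visible of it) and "rect" ([left, top, right, bottom] in pixels, round what is visible of it).
- pinpoint(camera, name): "position" ([row, column] in pixels: a listed point, or the origin of a listed thing).
The state is a dict: "time": time; "joint_pos": joint angles; "dq": joint speeds; "joint_torque": joint torques, N m; "ee_pos": TCP position; "tool_rot": TCP orientation; "force": force on the tool from outside, world axes, zero at the start; "moment": the same for the moment, N m; "opening": finger opening in m; "finger_force": force on a finger pad.
Only numpy, scipy, OpenCV 4.12 (cv2) and the standard library are available. Lean on these libraries where they do the work, as an engineer would, in place of code of your own. Each camera call takes 0.05 s, during which the arm holds its last target. There are 200 camera calls.

## Working session

There is one attempt and no reset: what is moved stays moved. The work goes in short steps, each a Python script; the robot and the scene stay as the last script left them, time stands still between calls to the robot, and variables do not carry over. Pictures are saved under pics/ and viewed, at most 10 in all, crops included, and the job is handed in when it is done.

```bash
ls; mkdir -p pics
cat > h.py <<'E'
from station import *
import numpy as np, cv2
def ray(c,rc):
    d=np.array([(rc[1]-c['cx'])/c['fx'],(rc[0]-c['cy'])/c['fy'],1.]); E=np.array(c['extrinsics']); return E[:3,3],E[:3,:3]@d
def atz(c,rc,z):
    o,d=ray(c,rc); return o+d*(z-o[2])/d[2]
def tri(a,b):
    A=[];B=[]
    for o,d in (a,b):
        d=d/np.linalg.norm(d);P=np.eye(3)-np.outer(d,d);A.append(P);B.append(P@o)
    x=np.linalg.lstsq(np.vstack(A),np.hstack(B),rcond=None)[0]; return x,[np.linalg.norm(P@x-b) for P,b in zip(A,B)]
def proj(c,p):
    E=np.linalg.inv(np.array(c['extrinsics']));q=E[:3,:3]@p+E[:3,3];return q[1]/q[2]*c['fy']+c['cy'],q[0]/q[2]*c['fx']+c['cx']
E
python3 - <<'E'
from h import *
C={}
for n in('scene','top'):
    C[n]=capture(n);cv2.imwrite(f'pics/{n}0.png',C[n]['frame'][:,:,::-1])
    print(n,C[n]['fx'],np.round(C[n]['extrinsics'],3).tolist())
    for t in('grip_mid','bore_mouth','depth_gauge','tape_yellow','relay_orange','marker_red','tip'):
        print(n,t,[(np.round(r['position'],1).tolist(),round(r['p'],2)) for r in pinpoint(n,t)][:2])
    np.save(f'{n}.npy',C[n],allow_pickle=True)
    m=regions_of(n,'grip_mid')
    for r in m[:2]: print(r['rect'],r['p'],r['pixels'].sum())
o=get_obs();print(o)
E
```

```text
pics
scene 426.52406383252577 [[-0.775, -0.458, 0.435, 0.131], [-0.631, 0.58, -0.515, 0.554], [-0.017, -0.674, -0.739, 0.859], [0.0, 0.0, 0.0, 1.0]]
scene grip_mid [([181.1, 272.8], 0.91)]
scene bore_mouth [([219.2, 274.1], 0.89)]
scene depth_gauge [([240.8, 273.6], 0.63), ([186.3, 275.2], 0.38)]
scene tape_yellow [([259.6, 157.6], 0.86), ([238.5, 274.4], 0.33)]
scene relay_orange []
scene marker_red [([324.9, 222.4], 0.64)]
scene tip []
[258.8, 179.2, 287.6, 194.8] 0.74 348
top 408.13331513222465 [[-0.02, -0.991, 0.132, 0.456], [-1.0, 0.019, -0.007, 0.073], [0.004, -0.132, -0.991, 1.039], [0.0, 0.0, 0.0, 1.0]]
top grip_mid [([228.3, 261.8], 0.78)]
top bore_mouth [([226.2, 263.9], 0.9)]
top depth_gauge [([227.1, 260.8], 0.96)]
top tape_yellow [([158.7, 172.6], 0.8), ([234.8, 353.0], 0.47)]
top relay_orange [([232.7, 349.4], 0.48)]
top marker_red [([245.9, 158.3], 0.63), ([225.5, 263.8], 0.62)]
top tip []
[257.3, 210.3, 273.8, 234.3] 0.63 199
{'time': 0.9, 'joint_pos': array([ 1.18410037,  0.32096942, -0.07013114,  1.45049363,  0.02260697,
        1.37079493, -0.05689964]), 'dq': array([-3.67297322e-04, -2.05810375e-03,  1.07852135e-04,  7.62425563e-05,
       -4.15771834e-04, -8.73897794e-04,  2.28806064e-04]), 'joint_torque': array([-5.86844872e-04, -4.93395317e+01, -3.81380562e-01, -3.14580774e+01,
        1.34944974e-02,  1.48944771e-03,  8.97967908e-06]), 'ee_pos': array([ 0.25360059, -0.59851022,  0.25337185]), 'tool_rot': array([ 3.07857973e+00,  6.25415088e-01, -2.43543184e-05]), 'force': array([0.03846367, 0.43194803, 0.01324966]), 'moment': array([ 0.00121631,  0.00765376, -0.02920402]), 'finger_force': 0.0, 'opening': 0.08524116437594352}
```

Run:
```python
import cv2,numpy as np
a=cv2.imread('pics/scene0.png');b=cv2.imread('pics/top0.png')
cv2.imwrite('pics/m1.png',np.hstack([cv2.resize(a,(400,300)),cv2.resize(b,(400,300))]))
ca=cv2.resize(a[140:280,205:338],(400,420),interpolation=3);cb=cv2.resize(b[160:300,195:328],(400,420),interpolation=3)
cv2.imwrite('pics/m2.png',np.hstack([ca,cb]))
```

```text
(no output)
```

View pics/m1.png

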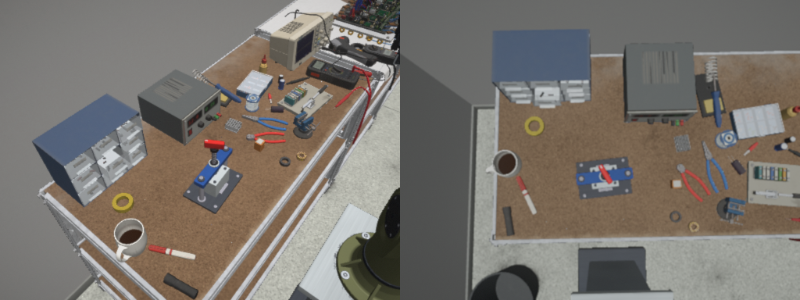

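View pics/m2.png

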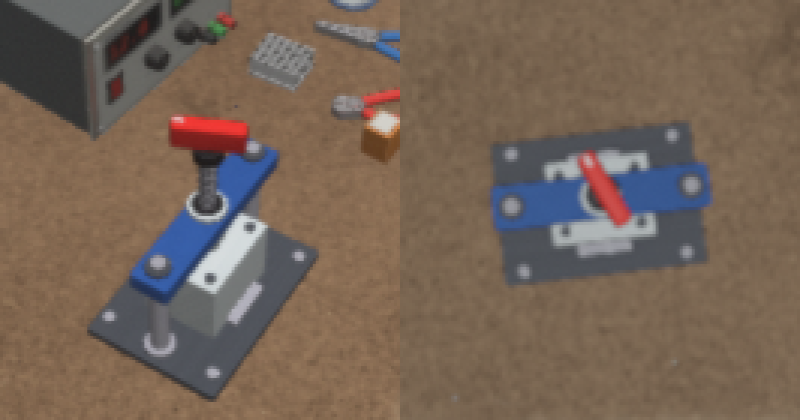

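```bash
cat >> h.py <<'E'
def redaxis(c,ctr,z,R=30):
    f=c['frame'].astype(int); m=(f[:,:,0]>110)&(f[:,:,1]<70)&(f[:,:,2]<70)
    yy,xx=np.nonzero(m); k=np.hypot(yy-ctr[0],xx-ctr[1])<R; yy,xx=yy[k],xx[k]
    P=np.array([atz(c,(y,x),z)[:2] for y,x in zip(yy,xx)]); mu=P.mean(0);u,s,v=np.linalg.svd(P-mu)
    d=v[0]*np.sign(v[0][1]); ext=(P-mu)@d
    return mu,np.arctan2(-d[0],d[1]),ext.max()-ext.min(),len(P)   # yaw of bar from world +y
E
python3 - <<'E'
from h import *
S=np.load('scene.npy',allow_pickle=True).item();T=np.load('top.npy',allow_pickle=True).item()
print('grip',tri(ray(S,(181.1,272.8)),ray(T,(228.3,261.8))))
print('bore',tri(ray(S,(219.2,274.1)),ray(T,(226.2,263.9))), atz(S,(219.2,274.1),.072),atz(T,(226.2,263.9),.072))
print('base',atz(S,(240.8,273.6),0),atz(T,(227.1,260.8),0))
print('red top',redaxis(T,(222,264),.2)); print('red scene',redaxis(S,(183,272),.195))
# nuts in crops (top): (512,206),(691,185) ; (scene) (158,264),(253,150)
n=[(160+206/3,195+512*133/400),(160+185/3,195+691*133/400)]
a,b=[atz(T,p,.118) for p in n];print('topnuts',a,b,(a+b)/2,np.linalg.norm(a-b))
n=[(140+264/3,205+158*133/400),(140+150/3,205+253*133/400)]
a2,b2=[atz(S,p,.118) for p in n];print('scenenuts',a2,b2,(a2+b2)/2,np.linalg.norm(a2-b2))
for d in (a-b,a2-b2): print('yaw',np.arctan2(-d[0],d[1]))
# blue centroid / base centroid via network
for n_,C in(('top',T),('scene',S)):
    r=regions_of(n_,'depth_gauge')[0];print(n_,r['rect'],r['p'])
E
```

```text
grip (array([0.49998686, 0.05458144, 0.21334703]), [np.float64(0.006026772329041946), np.float64(0.006026772329041818)])
bore (array([0.50822168, 0.04319826, 0.06880111]), [np.float64(0.0017339091436088625), np.float64(0.0017339091436097134)]) [0.50813245 0.04622471 0.072     ] [0.50662873 0.04231043 0.072     ]
base [0.50196226 0.05465631 0.        ] [0.50826848 0.04798804 0.        ]
red top (array([0.50554828, 0.04870708]), np.float64(-0.996997423015119), np.float64(0.0495361223224562), 59)
red scene (array([0.5079232 , 0.04933719]), np.float64(-0.9537580965743866), np.float64(0.056251940625653946), 242)
topnuts [ 0.49418438 -0.18459068  0.118     ] [ 0.50730921 -0.32018908  0.118     ] [ 0.5007468  -0.25238988  0.118     ] 0.1362321066604862
scenenuts [0.4994324  0.11792682 0.118     ] [ 0.51212655 -0.01607173  0.118     ] [0.50577948 0.05092755 0.118     ] 0.1345984797509652
yaw 0.09649140066436708
yaw 0.09445162677837023
top [224.0, 194.7, 302.3, 254.5] 0.89
scene [235.0, 180.8, 308.6, 272.3] 0.79
```

```bash
cat >> h.py <<'E'
from scipy.spatial.transform import Rotation as Ro
def rv(psi): return (Ro.from_euler('z',psi)*Ro.from_euler('x',np.pi)).as_rotvec()
E
python3 - <<'E'
from h import *
S=np.load('scene.npy',allow_pickle=True).item();T=np.load('top.npy',allow_pickle=True).item()
f=S['frame'].astype(int);m=(f[:,:,0]>110)&(f[:,:,1]<80)&(f[:,:,2]<80);yy,xx=np.nonzero(m);k=np.hypot(yy-183,xx-272)<25;yy,xx=yy[k],xx[k]
print('scene red',yy.min(),yy.max(),xx.min(),xx.max(),yy.mean(),xx.mean())
f=T['frame'].astype(int);m=(f[:,:,0]>100)&(f[:,:,1]<90)&(f[:,:,2]<90);yy,xx=np.nonzero(m);k=np.hypot(yy-222,xx-264)<25;yy,xx=yy[k],xx[k]
print('top red',yy.min(),yy.max(),xx.min(),xx.max(),yy.mean(),xx.mean())
def box(C,ax,z,yaw):
    p=[]
    for u in np.linspace(-1,1,9):
        for a in(-1,1):
            for h in(-1,1):
                q=Ro.from_euler('z',yaw).apply([.0065*a,.0275*u,.0115*h])+[*ax,z];p.append(proj(C,q))
    h=cv2.convexHull(np.float32(p)[:,::-1]*4);im=np.zeros((384*4,512*4),np.uint8);cv2.fillConvexPoly(im,np.int32(h+2),1);return cv2.resize(im.astype(np.float32),(512,384),interpolation=cv2.INTER_AREA)
from scipy.optimize import minimize
M=[]
for C,c in((S,(183,272)),(T,(222,264))):
    f=C['frame'].astype(int);m=((f[:,:,0]-np.maximum(f[:,:,1],f[:,:,2]))>45).astype(float)
    g=np.hypot(*(np.indices(m.shape)-np.array(c)[:,None,None]))<28;M.append(m*g)
def cost(v,w=(1,1)): return sum(wi*((cv2.GaussianBlur(box(C,v[:2],v[2],v[3]),(0,0),1)-cv2.GaussianBlur(m.astype(np.float32),(0,0),1))**2).sum() for C,m,wi in zip((S,T),M,w))
s0=np.array([[.506,.05,.195,-1.06]]);sim=np.vstack([s0]+[s0+d for d in np.diag([.006,.006,.006,.15])])
for w in((1,1),(1,.3)):
    r=minimize(cost,s0[0],args=(w,),method='Nelder-Mead',options=dict(initial_simplex=sim));print(r.x,r.fun)
for psi in(.51,-2.63,1.67,-1.47): 
    q=solve_ik([.506,.05,.206],rv(psi));print(psi,None if q is None else np.round(q,2))
E
```

```text
scene red 179 189 261 287 184.06772908366534 274.1155378486056
top red 201 234 253 277 222.11042944785277 262.8957055214724
[ 0.50793828  0.04935554  0.19522827 -1.04098664] 5.944854736328125
[ 0.50833476  0.04998711  0.19565063 -1.06284871] 3.7407734394073486
0.51 [ 0.68  0.11 -0.87  1.84  0.09  1.23 -1.28]
-2.63 [ 0.95  0.18 -1.18  1.83  0.18  1.25  1.79]
1.67 [ 0.67  0.11 -0.86  1.84  0.09  1.23 -0.12]
-1.47 None
```

Run:
```python
from h import *
A=[.507,.050]; R=rv(.52)
reach([*A,.29],R); grip(.045,50)
o=get_obs();print(o['time'],o['ee_pos'],np.round(o['joint_pos'],2),o['force'],o['moment'])
move_linear([*A,.208],speed=.1)
wait(.1);o=get_obs();print(o['time'],o['ee_pos'],o['force'],o['moment'])
for n in('scene','top'):
    c=capture(n);np.save(n+'1.npy',c,allow_pickle=True)
    cv2.imwrite(f'pics/{n}1.png',cv2.resize(c['frame'][130:270,200:333,::-1],(400,420),interpolation=3))
cv2.imwrite('pics/m3.png',np.hstack([cv2.imread('pics/scene1.png'),cv2.imread('pics/top1.png')]))
```

```text
3.95 [0.50700266 0.04996433 0.28997132] [ 0.33  0.03 -0.48  1.72  0.01  1.4  -1.21] [-0.32068611 -0.01454255  0.41421115] [-0.02458167  0.03514969  0.00584128]
5.0167 [0.50755083 0.05006748 0.20886754] [-0.32825716  0.60451727  0.36357541] [-0.02496826 -0.0354605   0.00955186]
```

View pics/m3.png

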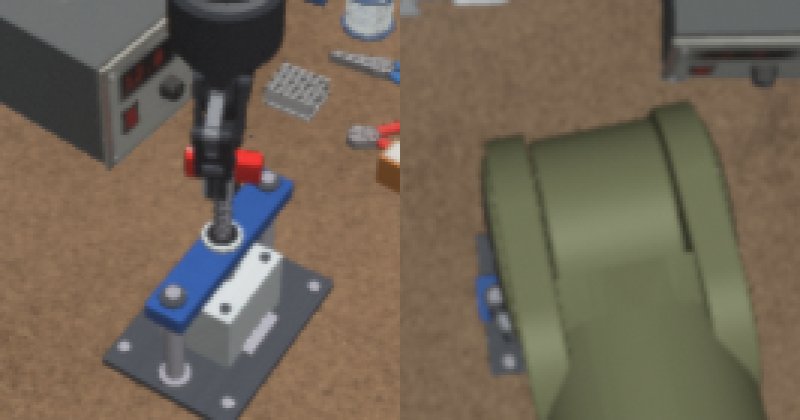

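The fingers straddle the bar at its middle (scene crop, around 222,165), and the gauge is clear. I'm closing on it now.

Run:
```python
from h import *
grip(.0,40);wait(.2);o=get_obs();print(o['time'],o['opening'],o['finger_force'],o['ee_pos'],o['force'],o['moment'])
# compliance test: small lateral correction against force
p=o['ee_pos'];R=Ro.from_rotvec(o['tool_rot']).as_matrix();print('yaw',np.arctan2(R[1,0],R[0,0]))
```

```text
5.7 0.012737509561874121 42.114096879959106 [0.50757724 0.04919246 0.20834311] [ 1.97321879 -3.40740092  1.46549894] [-0.72699623 -0.47460486 -0.03222458]
yaw 0.5192748078353305
```

```bash
cat >> h.py <<'E'
def psi_of(o):
    R=Ro.from_rotvec(o['tool_rot']).as_matrix();return np.arctan2(R[1,0],R[0,0])
def show(o): print(round(o['time'],2),'psi %.3f'%psi_of(o),np.round(o['ee_pos']*1e3,2),'F',np.round(o['force'],2),'M',np.round(o['moment'],3),'op %.4f'%o['opening'])
E
python3 - <<'E'
from h import *
cmd=np.array([.507,.05,.208])
for psi in [.52,.7,.9,1.1,1.3,1.5,1.6,1.66,1.72,1.78]:
    move_linear(cmd,rv(psi),speed=.1);wait(.05);o=get_obs();show(o)
    if abs(o['moment'][2])>.6: break
    cmd[:2]+=.00018*o['force'][:2]
print(cmd,psi)
E
```

```text
6.0 psi 0.519 [507.54  49.24 208.31] F [ 2.29 -4.18  1.37] M [-1.001 -0.564 -0.049] op 0.0134
6.38 psi 0.697 [507.57  49.24 208.14] F [ 3.38 -2.27  1.42] M [-0.81  -0.454 -0.036] op 0.0133
6.78 psi 0.897 [507.68  49.18 207.88] F [ 0.87 -2.17  2.12] M [-0.532 -0.122 -0.023] op 0.0129
7.18 psi 1.097 [507.78  49.08 207.84] F [-0.62  0.4   1.29] M [ 0.101  0.147 -0.006] op 0.0130
7.58 psi 1.296 [507.85  49.1  207.86] F [-0.04  0.98  0.36] M [ 0.154  0.112 -0.016] op 0.0128
7.98 psi 1.496 [507.84  49.04 207.83] F [-0.37  1.03  0.06] M [ 0.212  0.241 -0.032] op 0.0130
8.28 psi 1.596 [507.79  49.07 207.85] F [-0.34  1.9  -0.45] M [ 0.219  0.281 -0.036] op 0.0129
8.58 psi 1.657 [507.78  49.12 207.85] F [-0.36  0.89  0.06] M [ 0.097  0.254 -0.009] op 0.0133
8.88 psi 1.715 [507.8   49.03 207.91] F [-1.35  0.22 -0.72] M [ 0.125  0.226 -1.287] op 0.0132
[0.5078639  0.04938375 0.208     ] 1.72
```

Run:
```python
from h import *
cmd=np.array([.5078,.0492,.208])
move_linear(cmd,rv(1.685),speed=.05);wait(.05);show(get_obs())
for dz in (2,3,5,6):
    cmd[2]-=dz*1e-3;move_linear(cmd,speed=.03);o=get_obs();show(o)
    if o['force'][2]>7: break
print(cmd)
```

```text
9.18 psi 1.685 [507.75  49.11 207.87] F [-0.54 -0.1  -1.67] M [ 0.042  0.211 -0.666] op 0.0132
9.43 psi 1.685 [507.8   49.11 205.93] F [-0.66 -0.1  -0.77] M [ 0.012  0.226 -0.647] op 0.0131
9.68 psi 1.685 [507.74  49.11 202.62] F [-0.23 -0.14 -0.81] M [-0.009  0.142 -0.638] op 0.0134
10.0 psi 1.685 [507.72  49.14 197.4 ] F [ 1.33  0.37 -4.01] M [-0.006  0.005 -0.655] op 0.0131
10.35 psi 1.685 [507.74  49.13 191.44] F [ 0.12 -0.24 -2.81] M [-0.044 -0.077 -0.63 ] op 0.0131
[0.5078 0.0492 0.192 ]
```

Run:
```python
from h import *
wait(.2);show(get_obs())
c=capture('scene');cv2.imwrite('pics/s2.png',cv2.resize(c['frame'][140:260,210:340,::-1],(650,600),interpolation=3))
```

```text
10.55 psi 1.685 [507.7   49.15 191.56] F [ 1.45  0.23 -4.18] M [-0.073 -0.123 -0.646] op 0.0130
```

View pics/s2.png

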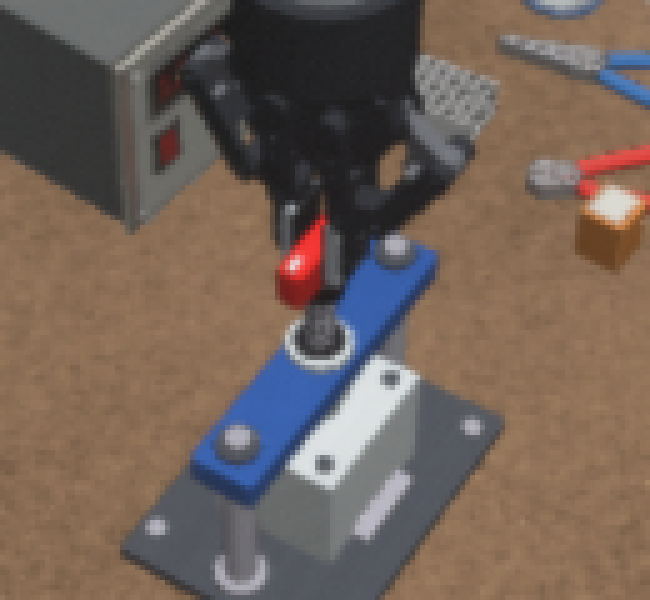

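Run:
```python
from h import *
cmd=np.array([.5078,.0492,.192]);L=[]
def rd():
    v=[]
    for _ in range(2): wait(.017);o=get_obs();v.append([o['force'][2],(o['ee_pos'][2]-cmd[2])*1e3])
    return np.mean(v,0),o
for i in range(75):
    cmd[2]-=.0004;move_linear(cmd,speed=.01);v,o=rd();L.append(v)
    print(i,round(o['time'],2),np.round(v,2),round(o['ee_pos'][2]*1e3,2))
    if len(L)>4:
        b=np.median(L[:-2][-12:],0)
        if v[0]-b[0]>4.5 or v[1]-b[1]>.45 or o['time']>26: break
show(o);wait(.2);show(get_obs());print(cmd)
```

```text
0 10.88 [-2.12  0.07] 191.66
1 11.17 [0.46 0.37] 191.58
2 11.45 [1.85 0.2 ] 190.99
3 11.73 [1.38 0.01] 190.41
4 12.02 [ 0.29 -0.06] 189.95
5 12.3 [ 0.8  -0.05] 189.54
6 12.58 [ 1.25 -0.04] 189.16
7 12.87 [ 1.66 -0.02] 188.78
8 13.15 [ 1.5  -0.03] 188.36
9 13.43 [ 1.25 -0.03] 187.96
10 13.72 [ 1.52 -0.04] 187.57
11 14.0 [ 1.23 -0.02] 187.17
12 14.28 [ 1.35 -0.02] 186.79
13 14.57 [ 1.01 -0.03] 186.36
14 14.85 [ 1.79 -0.05] 185.92
15 15.13 [ 0.81 -0.04] 185.57
16 15.42 [ 1.17 -0.04] 185.17
17 15.7 [ 0.51 -0.04] 184.75
18 15.98 [ 0.78 -0.04] 184.37
19 16.27 [ 1.41 -0.02] 183.97
20 16.55 [2.69 0.15] 183.75
21 16.83 [4.98 0.4 ] 183.6
22 17.12 [6.69 0.69] 183.5
17.12 psi 1.685 [507.91  49.24 183.5 ] F [-2.63 -1.44  6.69] M [-0.32   0.835 -0.682] op 0.0129
17.32 psi 1.685 [507.89  49.23 183.45] F [-2.3 -1.2  7.1] M [-0.352  0.751 -0.655] op 0.0132
[0.5078 0.0492 0.1828]
```

Run:
```python
from h import *
cmd=np.array([.5078,.0492,.1829]);hit=False
for psi in [1.62,1.5,1.35,1.2,1.0,.8,.6,.5,.44,.40,.36,.33,.30]:
    move_linear(cmd,rv(psi),speed=.1);wait(.05);o=get_obs();show(o)
    if abs(o['moment'][2])>.6 and psi<.6: break
    cmd[:2]+=.00018*o['force'][:2]
    if psi>1.2: cmd[2]+=np.clip((o['force'][2]-6)*.00008,-.0002,.0003)
print(cmd,psi)
```

```text
17.62 psi 1.622 [507.9   49.23 183.52] F [-2.46 -1.51  4.96] M [-0.464  0.739 -0.014] op 0.0132
17.93 psi 1.502 [507.84  49.21 183.5 ] F [-0.7  -0.71  5.68] M [-0.328  0.542 -0.045] op 0.0130
18.28 psi 1.352 [507.85  49.17 183.5 ] F [-1.13 -1.39  5.15] M [-0.242  0.497 -0.013] op 0.0128
18.63 psi 1.202 [507.76  49.15 183.5 ] F [-0.63 -0.67  5.44] M [-0.114  0.373 -0.029] op 0.0133
19.03 psi 1.002 [507.67  49.18 183.49] F [-0.99 -0.94  5.92] M [-0.104  0.353 -0.04 ] op 0.0133
19.43 psi 0.805 [507.64  48.97 183.49] F [-0.71 -0.3   5.59] M [ 0.008  0.266 -0.085] op 0.0130
19.83 psi 0.606 [507.64  48.92 183.51] F [0.24 0.22 4.34] M [ 0.136  0.107 -0.084] op 0.0130
20.13 psi 0.506 [507.65  48.9  183.5 ] F [-0.56  0.61  5.43] M [0.079 0.136 0.013] op 0.0129
20.43 psi 0.446 [507.66  48.99 183.5 ] F [-0.14 -0.17  5.12] M [ 0.11  -0.005  0.054] op 0.0131
20.73 psi 0.408 [507.66  49.1  183.5 ] F [1.18 0.21 5.38] M [ 0.079 -0.111  0.525] op 0.0133
21.03 psi 0.371 [507.71  49.11 183.55] F [ 0.95 -0.28  6.08] M [-0.035  0.013  1.344] op 0.0133
[0.50673866 0.04836211 0.18272344] 0.36
```

Run:
```python
from h import *
cmd=np.array([.5069,.0485,.1831])
move_linear(cmd,rv(.395),speed=.05);wait(.1);show(get_obs())
grip(.04);wait(.1);show(get_obs())
p=get_obs()['ee_pos'];move_linear([p[0],p[1],.29],speed=.1);show(get_obs())
reach([.42,-.35,.33],rv(.3));wait(.3);show(get_obs())
I=[]
for n in('scene','top'):
    c=capture(n);np.save(n+'2.npy',c,allow_pickle=True)
    I.append(cv2.resize(c['frame'][150:290,205:338,::-1],(400,420),interpolation=3))
    
    print(redaxis(c,(190,273) if n=='scene' else (224,264),.171))
cv2.imwrite('pics/m4.png',np.hstack(I))
```

```text
21.38 psi 0.398 [507.67  49.06 183.53] F [1.6  0.06 3.65] M [ 0.201 -0.391  0.817] op 0.0128
21.86 psi 0.395 [506.59  48.4  182.77] F [ 0.51 -0.46 -0.59] M [ 0.024 -0.04   0.015] op 0.0400
23.07 psi 0.395 [506.2   48.33 289.2 ] F [ 0.35  0.78 -1.7 ] M [ 0.019 -0.035 -0.015] op 0.0401
24.89 psi 0.301 [ 420.47 -349.38  330.01] F [-0.11 -0.6   0.33] M [-0.037  0.025 -0.024] op 0.0400
(array([0.50741192, 0.04996124]), np.float64(-1.0506005241184528), np.float64(0.055477788774145415), 217)
(array([0.50493791, 0.04908864]), np.float64(-1.1218621937845026), np.float64(0.040806227286994165), 52)
```

View pics/m4.png

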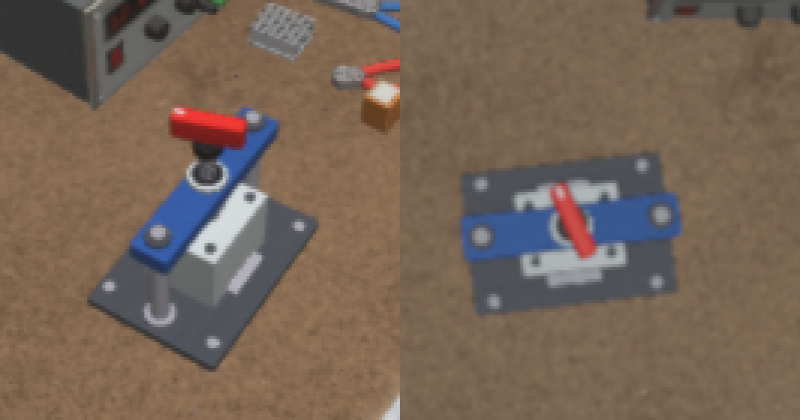

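The bar is back across the bridge, about 0.1 rad past its starting angle. The spindle sits about 24 mm lower and nothing around it was touched.

```bash
python3 -c "
from station import *
print(finish_job())"
```

```text
the job is handed in; nothing more can be done
None
```

I freed the spindle, lowered it about 24 mm until the tip rested on the bottom of the bore (wrist force about 7 N at most), locked the grip against its clockwise stop and let go; the job was handed in at about 25 s.

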